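# Lock the push-and-turn cap on the chip pot

### The arm

A 6-joint arm with a two-finger parallel gripper is mounted at the origin on a cart in front of the work surface, level with it; the furniture and walls round the work are solid. World frame = base frame: x ahead of the robot, y to its left, z up, the work surface at z = 0. Lengths are in mm, angles in rad, forces in N, time in s.
With the tool pointing down it reaches from about 275 to 825 mm from the base axis. Payload 4.9 kg.
Tool frame: the origin (TCP) lies on the centre line of the jaws, within the pads' length; the fingertips stand 8 mm ahead of it and the grasp point (between the pads) lies 11 mm behind it; z points along the fingers, y is the line along which they close (so a half turn about z gives the same grasp; the last joint's range is limited). The gripper opens to 85 mm and grips with 20 to 120 N. Pads are 22 mm wide; open, the fingers measure 114 mm over their backs; the gripper's body (76 mm by 85 mm) begins 54 mm behind the grasp point. The pads swing forward as they close: fully open they stand 13 mm farther back than shut.
Start: joints at [1.02, 0.326, -0.193, 1.052, 0, 1.437], TCP at [222.657, 502.934, 217.581] pointing down, gripper open.
Joint ranges: [-2.65, 2.65], [-0.97, 1.79], [-1.3, 1.35], [-1.93, 2.1], [-1.47, 1.37], [-3.14, 3.14]. Speed limits (rad/s): [2.57, 2.57, 3.14, 3.14, 3.14, 3.14].

### API

Orientations are given as a unit quaternion [x, y, z, w].
In Python, from cell import r gives the robot as it stands. The module is installed in compiled form; this text tells all that it offers.
- The arm moves only by the tool move_arm, never from a script. Its argument "series" is a list of rows, each an object with "claw": the opening, from 0 (shut) to 1 (fully open); "travel": the shift along the world's x, y, z in units of 40 mm (1.0 is 40 mm), a list of three; "turn": the turn about the world's z in degrees. A call has 1 to 10 rows; each row is the pose to reach, as a shift and turn from the pose commanded when the call began; what a row does not reach only later rows make up. A row lasts 1/12 s, in which the tool goes at most 41.7 mm and 7.16 degrees, less where a joint would pass 70% of its speed; a pose out of reach is approached as far as the arm can. A call with a gripper value outside its range is refused whole. The fingers move at their own pace and stop on an object; the grip force is fixed at half the most. Time passes only in rows, so rows that repeat a pose let the fingers close. It gives the time, the measured TCP pose, the force, the opening and the grip force at its end, in the units of the state.
- r.observe(): the state, without advancing time (a new reading comes with each control period).
- r.snapshot(name): name is "scene" or "top"; returns a dict with "frame" (400x640x3 uint8, red, green, blue), "depth" (400x640 float32, mm along the optical axis (not along the pixel's ray), 0 where there is no reading), "camera_matrix" (3x3 intrinsics, pixels), "cam_to_world" (4x4, takes a point from camera to world coordinates). Camera axes: x right, y up, looking along -z (the intrinsics and any distortion apply to the point x, -y, -z); pixel columns grow to the right and rows downward; lengths in mm; the calibration is good to about 2 mm. A picture is of the moment at which its call begins.
- r.job_done(): hands the job in; it is judged then, once.
The state is a dict: "time": time; "q": joint angles; "dq": joint speeds; "joint_torque": joint torques, N m; "tcp_pos": TCP position; "tool_rot": TCP orientation; "wrist_force": force on the tool from outside, world axes, zero at the start; "torque": the same for the moment, N m; "gripper_width": finger opening in mm; "finger_force": force on a finger pad.
Only numpy, scipy, OpenCV 4.12 (cv2) and the standard library are available. Lean on these libraries where they do the work, as an engineer would, in place of code of your own. Each camera call takes 0.05 s, during which the arm holds its last target. There are 200 camera calls.

### The job

The gold chip is already in the amber specimen pot held in the clamp stand: close the pot with its white push-and-turn safety cap. Seat the cap on the mouth (turn it lightly until its inner lugs drop between the hooks on the neck), press it down against its spring, turn it clockwise as far as it goes and let go, so that it is locked, sitting level and held up under the hooks by its spring. The pot is brittle, so never push or twist the cap against it with more than 50 N, and leave the things standing around where they are.

Things in the scene. Friction and masses are not known exactly. Their poses are not given: they have to be found in the camera images.
- cap: white ribbed push-and-turn cap, 56 mm across, 22.5 mm high, about 60 g, standing open side down on the worktop, two grey clockwise arrows on top. Origin: centre of its lower edge, z up along its axis. Skirt 3 mm thick, 50 mm across inside
- cap_lugs (a point): on the cap's axis at the underside of its four inner lugs, 4 mm above its lower edge, axes as the cap's. The lugs stand at the cap's +x, +y, -x and -y, each 8 mm (21 degrees) wide, 3 mm high, reaching in to 20.8 mm from the axis
- cap_top (a point): centre of the cap's flat top. Under it, inside, is a sealing disc on a spring: its face is 9 mm above the cap's lower edge at rest and meets the pot's rim; it gives way from 2 N, stiffening by 1.6 N per mm, and bottoms after 7.5 mm at 14 N (rigid beyond)
- clamp_stand: black clamp stand fixed to the worktop: base 104 x 64 x 10 mm, split collar 66 mm across, 38 mm high, with two ears and a pinch screw to its -x. Origin under its centre on the worktop, z up. The collar grips the amber pot (54 mm across) by friction at ANY angle, so this pose does not tell where the pot's hooks are
- pot_mouth (a point): centre of the amber pot's rim, 78 mm above the worktop, z up (fixed to the stand; does not tell the pot's angle). Rim 36 mm across, tapering out to the 39 mm neck over 2.5 mm. Cap's lower edge below this point: 6.5 mm with lugs on the hooks, 9 with lugs in the gaps and the disc just touching, 14 or more (10 N) to pass the lips, 16.5 bottomed, 12 locked
- hook_tops (a point): on the pot's axis at the top of its four equal neck hooks, 2.5 mm below the rim; hooks reach out to 46 mm across. Seen from above, clockwise, every 90 degrees: open gap 40 degrees; hanging lip 9 (underside 4.5 mm below hook top); notch 31 (roof underside 2.5 mm down), where the lug springs up and stays; end wall 10 (10 mm down), which stops the turn
- pot_shoulder (a point): on the pot's axis at its shoulder, 57.5 mm above the worktop. By feel: turned anticlockwise under light load (at most 71 degrees) the lugs drop off the hooks into the gaps; then, pressed 14 mm or more below the rim, they reach the end walls 40 to 59 degrees clockwise. A rise of 0.1 N m in the turning moment shows the wall; turning on much past 0.2 N m, or bottoming hard, overloads the pot
- vial_1: bystander: amber vial with a white cap, 27 mm across, 60 mm high; origin at the centre of its underside
- blue_tape: bystander: dark roll of tape lying flat, 55 mm across, 19 mm high; origin at the centre of its underside
- slide_box: bystander: small green slide box, 39 x 86 x 30 mm; origin at the centre of its underside

How it is judged (in metres and radians):
On the way, in this order (a step that is already met when the one before it is completed fails the run):
1. the cap sits over the pot's mouth (horizontal distance between cap and pot_mouth below 0.005 m and z of cap in the frame of pot_mouth below -0.0045 m), for 0.02 s.
2. the cap is pressed down against its spring, deep enough for the lugs to pass under the lips (horizontal distance between cap and pot_mouth below 0.004 m and z of cap in the frame of pot_mouth below -0.0135 m), for 0.05 s.
At the end, for the whole second after the job is handed in: The cap is released, at rest and locked: centred on the mouth within 3 mm, level within 0.045 rad, its lower edge 12 mm below the rim (10.7 to 13.3 mm), where lugs caught in the notches hold it against the spring (unlocked it stands at 9 mm, stuck under the lips at 14 mm) (horizontal distance between cap and pot_mouth below 0.003 m and z of cap in the frame of pot_mouth between -0.0133 and -0.0107 m and angle between cap's own z axis and vertical below 0.045 rad and linear speed of cap below 0.02 m/s); the robot touches nothing.
It fails at once if the cap is forced against the pot or its stand with more than 50 N (contact force between cap and clamp_stand above 50 N).
It fails at once if a bystander (vial, tape roll, slide box) is shifted by more than 15 mm (distance of any of vial_1, blue_tape, slide_box from where it was at the start of the episode above 0.015 m).
It also fails if it takes over 72 s, if anything falls off the work surface, if the arm or the gripper's body presses on something with over 40 N, if the wrist force passes 120 N, or if a joint passes its speed limit or range.

## Working session

There is one attempt and no reset: what is moved stays moved. The work goes in short steps, Python scripts to look and compute and a tool call to move; the robot and the scene stay as the last step left them, time stands still between calls to the robot, and variables do not carry over. Pictures are saved under pics/ and viewed, at most 10 in all, crops included, and the job is handed in when it is done.

Besides the shell and the picture viewer there is one more tool, called as a command line: name --argument value ..., lists and objects as JSON in quotes. move_arm: Moves the arm, as the interface text tells. Its arguments: {"type":"object","properties":{"series":{"type":"array"}},"required":["series"]}

```bash
mkdir -p pics
python3 - <<'E'
from cell import r
import cv2,numpy as np
for n in("scene","top"):
    s=r.snapshot(n); cv2.imwrite(f"pics/{n}0.png",s["frame"][...,::-1]); np.savez(f"{n}0.npz",**s)
    print(n,s["camera_matrix"].round(1).tolist(),s["cam_to_world"].round(3).tolist())
print(r.observe())
E
```

```text
scene [[518.7, 0.0, 313.5], [0.0, 518.7, 198.8], [0.0, 0.0, 1.0]] [[0.802, 0.447, -0.397, 235.554], [-0.598, 0.582, -0.552, -584.91], [-0.015, 0.68, 0.733, 761.538], [0.0, 0.0, 0.0, 1.0]]
top [[516.1, 0.0, 323.9], [0.0, 516.1, 196.0], [0.0, 0.0, 1.0]] [[0.028, 0.983, -0.184, 463.506], [-1.0, 0.026, -0.013, -54.895], [-0.008, 0.184, 0.983, 897.453], [0.0, 0.0, 0.0, 1.0]]
{'time': 0.1, 'q': array([ 1.01980740e+00,  3.26873521e-01, -1.93495402e-01,  1.05198077e+00,
       -4.56219827e-05,  1.43658623e+00]), 'dq': array([-0.00157087, -0.00255517,  0.0020351 , -0.00070798,  0.00107006,
        0.00074281]), 'joint_torque': array([ 1.04653996e-04, -4.44239187e+01,  2.63038194e+01,  7.88820995e-03,
       -1.57959748e-04,  1.79207859e-06]), 'tcp_pos': array([222.37079924, 502.44880031, 216.87372492]), 'tool_rot': array([ 2.06884347e-01,  9.78365097e-01, -7.39210124e-04, -2.39431457e-04]), 'wrist_force': array([-0.10446168,  0.46112407,  0.11731675]), 'torque': array([ 0.06296467, -0.03209461,  0.02619849]), 'finger_force': 0.0, 'gripper_width': 85.41588253655733}
```

View pics/scene0.png

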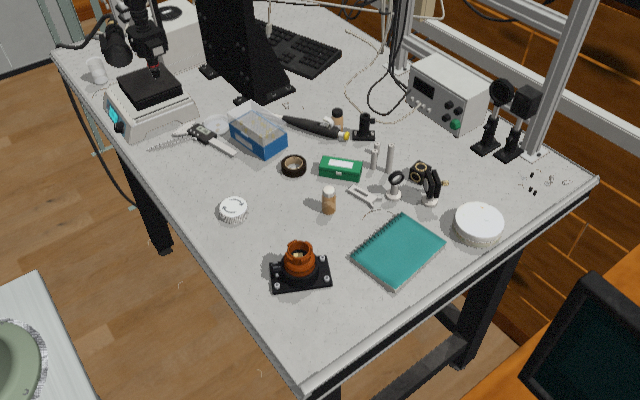

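View pics/top0.png

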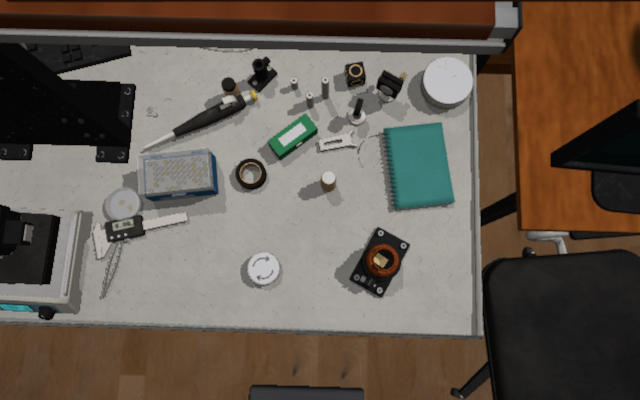

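The scene view shows the cap at about (233,209) and the pot in its stand at (299,262). The top view has the cap at (263,269), the pot at (382,260), the vial at (328,181), the tape at (251,173) and the slide box at (293,137).

```bash
cat > h.py <<'E'
import numpy as np,cv2
def load(n): return dict(np.load(n))
def ray(s,u,v,z):
    """pixels -> world points on plane z"""
    K=s["camera_matrix"];T=s["cam_to_world"]
    u=np.atleast_1d(u).astype(float);v=np.atleast_1d(v).astype(float)
    d=np.stack([(u-K[0,2])/K[0,0],-(v-K[1,2])/K[1,1],-np.ones_like(u)],-1)@T[:3,:3].T
    o=T[:3,3]; return o+d*((z-o[2])/d[:,2])[:,None]
def cloud(s):
    h,w=s["depth"].shape;v,u=np.mgrid[:h,:w];K=s["camera_matrix"];T=s["cam_to_world"];D=s["depth"]
    p=np.stack([(u-K[0,2])/K[0,0]*D,-(v-K[1,2])/K[1,1]*D,-D],-1)
    return p@T[:3,:3].T+T[:3,3]
def circ(s,mask,z):
    c,_=cv2.findContours(mask.astype(np.uint8),cv2.RETR_EXTERNAL,cv2.CHAIN_APPROX_NONE)
    c=max(c,key=cv2.contourArea);p=cv2.convexHull(c)[:,0]
    w=ray(s,p[:,0],p[:,1],z)[:,:2]
    (cx,cy),R=cv2.minEnclosingCircle(w.astype(np.float32));return round(cx,1),round(cy,1),round(R,1)
E
python3 - <<'E'
from h import *
for n,cap,pot in(("scene0.npz",(233,209),(299,262)),("top0.npz",(263,269),(382,260))):
    s=load(n);P=cloud(s);f=s["frame"];hsv=cv2.cvtColor(f,cv2.COLOR_RGB2HSV)
    v,u=np.mgrid[:400,:640]; ok=s["depth"]>0
    near=lambda c,R:((u-c[0])**2+(v-c[1])**2<R*R)&ok
    m=near(cap,26)&(abs(P[...,2]-22.5)<4); q=P[m]
    print(n,"cap top depth",q.mean(0).round(1),q[:,2].std().round(1),q.min(0).round(),q.max(0).round(),"circ",circ(s,m,22.5))
    a=near(pot,32)&(P[...,2]>70);q=P[a]
    print(" pot rim z>70",len(q),q.mean(0).round(1),((q.min(0)+q.max(0))/2).round(1),np.ptp(q,axis=0).round(1), "z99",np.percentile(q[:,2],[50,90,99]).round(1))
    k=near(pot,40)&(P[...,2]>5)&(P[...,2]<14)&(hsv[...,2]<70);q=P[k]
    print(" base",cv2.minAreaRect(q[:,:2].astype(np.float32)))
    t=near(pot,60)&(abs(P[...,2])<4);print(" table z",np.median(P[...,2][t]).round(1))
    x,y=pot;cv2.imwrite("pics/pot_"+n[:3]+".png",cv2.resize(f[y-30:y+30,x-30:x+30,::-1],(600,600),interpolation=cv2.INTER_CUBIC))
    for nm,c in (("vial",((328,200),(328,181))),("tape",((293,166),(251,173))),("box",((340,168),(293,137)))):
        c=c[0] if n[0]=="s" else c[1]
        b=near(c,25)&(P[...,2]>8);q=P[b];print(" ",nm,((q.min(0)+q.max(0))/2).round(0),np.ptp(q,axis=0).round(0))
E
```

```text
scene0.npz cap top depth [500.5  49.2  23. ] 1.6 [474.  23.  19.] [529.  77.  26.] circ (499.8, 49.6, 29.3)
 pot rim z>70 294 [ 518.3 -146.8   76.1] [ 518.8 -146.    76.2] [45.9 47.  12.3] z99 [76.5 79.  81. ]
 base ((517.498779296875, -147.6273193359375), (64.03843688964844, 104.3507080078125), 60.67412567138672)
 table z 0.9
  vial [678. -32.  36.] [80. 74. 55.]
  tape [668. 103.  15.] [58. 95. 14.]
  box [712.  -6.  36.] [124. 118.  55.]
top0.npz cap top depth [500.8  56.4  21.8] 1.5 [473.  29.  19.] [527.  83.  26.] circ (500.6, 55.9, 27.4)
 pot rim z>70 258 [ 517.9 -140.3   75.2] [ 518.1 -140.7   75.4] [45.9 44.9 10.1] z99 [75.2 77.7 79.3]
 base ((518.2582397460938, -140.54364013671875), (63.662506103515625, 104.03125762939453), 62.58529281616211)
 table z -1.0
  vial [651. -49.  36.] [25. 26. 53.]
  tape [665.  87.  15.] [53. 53. 15.]
  box [732.  14.  21.] [76. 82. 26.]
```

View pics/pot_top.png

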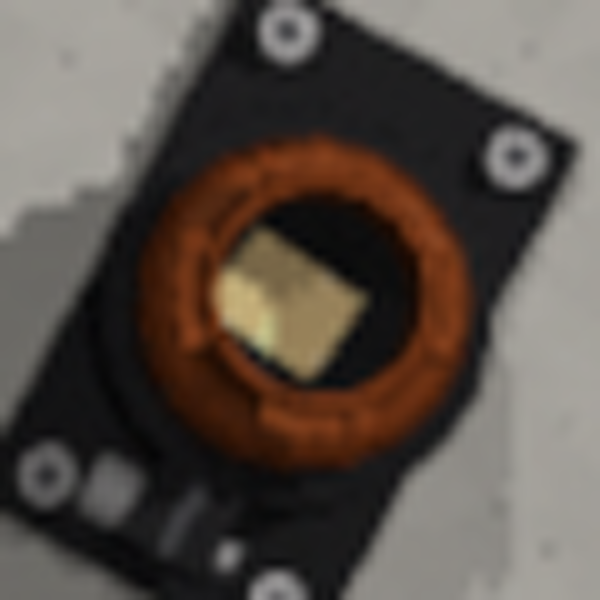

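View pics/pot_sce.png

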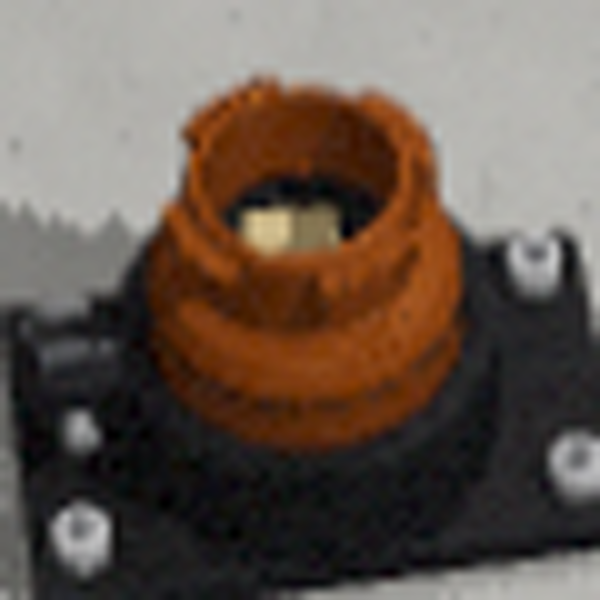

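The crops show the pot's neck hooks: one gap lies at the lower left of the top crop, about (230,375), so near +131° in world. The two cameras differ by a constant 6.5 mm in y, but the cap-to-pot vector agrees at (17.6, -196.3). I'll centre the cap in the gripper and use that vector.

move_arm --series '[{"claw":1,"travel":[1.0,-2.5,0],"turn":0},{"claw":1,"travel":[1.9,-5.0,0],"turn":0},{"claw":1,"travel":[1.9,-5.0,0],"turn":0},{"claw":1,"travel":[1.9,-5.0,0],"turn":0},{"claw":1,"travel":[1.9,-5.0,0],"turn":0},{"claw":1,"travel":[6.95,-11.25,0],"turn":0},{"claw":1,"travel":[6.95,-11.25,0],"turn":0},{"claw":1,"travel":[6.95,-11.25,0],"turn":0},{"claw":1,"travel":[6.95,-11.25,0],"turn":0},{"claw":1,"travel":[6.95,-11.25,0],"turn":0}]'

```text
time: 0.93
tcp_pos: [427.4, 143.5, 217.5]
tool_rot: [0.207, 0.978, 0.0, -0.0]
wrist_force: [1.1, 0.6, -0.3]
gripper_width: 85.2
finger_force: 0.0
```

```bash
python3 -c "
from cell import r
o=r.observe()
for k in('time','q','tcp_pos','tool_rot','wrist_force','torque'):print(k,o[k])"
```

```text
time 0.9333
q [ 1.59913423e-01  1.42593107e-01 -4.34512856e-01  9.93713828e-01
  1.79763280e-04  5.76927441e-01]
tcp_pos [427.36904145 143.53959123 217.53679672]
tool_rot [ 2.06999477e-01  9.78341049e-01  7.96249311e-05 -4.33155170e-05]
wrist_force [ 1.12597972  0.58817844 -0.28088942]
torque [-0.01989863 -0.01173281  0.0133599 ]
```

move_arm --series '[{"claw":1,"travel":[0,0,0],"turn":0},{"claw":1,"travel":[0,0,0],"turn":0}]'

```text
time: 1.1
tcp_pos: [427.6, 143.6, 217.2]
tool_rot: [0.209, 0.978, -0.0, -0.0]
wrist_force: [0.3, -0.1, -0.5]
gripper_width: 85.2
finger_force: 0.0
```

move_arm --series '[{"claw":1,"travel":[1.0,-1.2,0],"turn":0},{"claw":1,"travel":[1.83,-2.27,-0.5],"turn":0},{"claw":1,"travel":[1.83,-2.27,-1.5],"turn":0},{"claw":1,"travel":[1.83,-2.27,-2.5],"turn":0},{"claw":1,"travel":[1.83,-2.27,-3.5],"turn":0},{"claw":1,"travel":[1.83,-2.27,-4.2],"turn":0},{"claw":1,"travel":[1.83,-2.27,-4.2],"turn":0},{"claw":1,"travel":[1.83,-2.27,-4.2],"turn":0}]'

```text
time: 1.77
tcp_pos: [496.8, 55.9, 48.2]
tool_rot: [0.206, 0.979, -0.0, -0.003]
wrist_force: [-0.3, 1.0, 0.5]
gripper_width: 85.6
finger_force: 0.0
```

Run:
```python
from cell import r
import cv2,numpy as np
o=r.observe();print(o["tcp_pos"],o["wrist_force"])
a=[]
for n,(x,y) in(("scene",(233,200)),("top",(263,262))):
    f=r.snapshot(n)["frame"][y-60:y+60,x-60:x+60,::-1]; a.append(cv2.resize(f,(400,400),interpolation=cv2.INTER_CUBIC))
cv2.imwrite("pics/app.png",np.hstack(a))
```

```text
[496.8109123   55.94015259  48.15733335] [-0.34516587  0.99970251  0.50241434]
```

View pics/app.png

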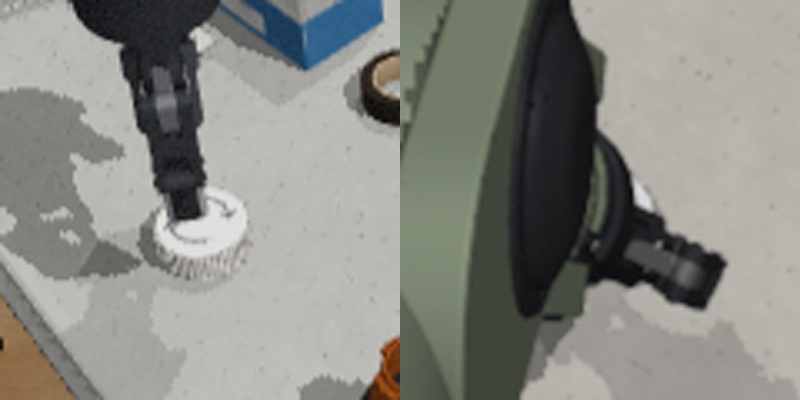

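```bash
python3 -c "
from cell import r
o=r.observe();print(o['time'],o['tcp_pos'],o['dq'],o['wrist_force'])
import numpy as np;from h import *
s=r.snapshot('scene');P=cloud(s)
# fingertips: dark points near TCP
m=(s['depth']>0)&(np.linalg.norm(P[...,:2]-[498,54],axis=-1)<75)&(s['frame'].max(-1)<80)&(P[...,2]>35)&(P[...,2]<75)
q=P[m];print(len(q),q.min(0),q.max(0),np.median(q,0))
"
```

```text
1.8667 [501.01340136  55.60361984  51.5940611 ] [-0.00318575 -0.02675456  0.01962476 -0.01001533 -0.00087579 -0.00251643] [ 0.21300391 -0.1468106   0.11594005]Traceback (most recent call last):
  File "<string>", line 8, in <module>
    q=P[m];print(len(q),q.min(0),q.max(0),np.median(q,0))
                        ~~~~~^^^
    return umr_minimum(a, axis, None, out, keepdims, initial, where)
ValueError: zero-size array to reduction operation minimum which has no identity
```

The fingers straddle the cap cleanly in the scene half: near finger at (185,210), cap at (200,235) of the crop. I'll descend and close once to centre the cap.

move_arm --series '[{"claw":1,"travel":[0,-0.07,-0.6],"turn":0},{"claw":1,"travel":[0,-0.07,-0.97],"turn":0},{"claw":1,"travel":[0,-0.07,-0.97],"turn":0},{"claw":1,"travel":[0,-0.07,-0.97],"turn":0}]'

```text
time: 2.25
tcp_pos: [500.9, 52.1, 12.5]
tool_rot: [0.207, 0.978, 0.0, 0.001]
wrist_force: [0.2, -0.1, 0.1]
gripper_width: 85.3
finger_force: 0.0
```

move_arm --series '[{"claw":0.5,"travel":[0,0,0],"turn":0},{"claw":0.5,"travel":[0,0,0],"turn":0},{"claw":0.5,"travel":[0,0,0],"turn":0},{"claw":0.5,"travel":[0,0,0],"turn":0},{"claw":0.5,"travel":[0,0,0],"turn":0},{"claw":0.5,"travel":[0,0,0],"turn":0}]'

```text
time: 2.75
tcp_pos: [500.1, 51.8, 11.0]
tool_rot: [0.207, 0.978, 0.0, 0.0]
wrist_force: [-0.5, 0.2, -0.7]
gripper_width: 42.3
finger_force: 0.0
```

Run:
```python
from cell import r
import cv2,numpy as np
o=r.observe();print(o["tcp_pos"],o["wrist_force"],o["gripper_width"])
a=[]
for n,(x,y) in(("scene",(233,200)),("top",(263,262))):
    f=r.snapshot(n)["frame"][y-60:y+60,x-60:x+60,::-1]; a.append(cv2.resize(f,(400,400),interpolation=cv2.INTER_CUBIC))
cv2.imwrite("pics/app2.png",np.hstack(a))
```

```text
[500.05624668  51.84328263  10.9900855 ] [-0.51315167  0.15854214 -0.65518823] 42.34348177360623
```

View pics/app2.png

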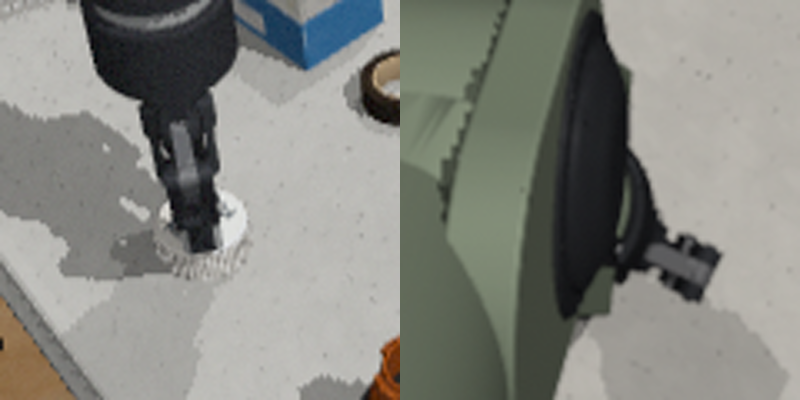

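Run:
```python
from cell import r
from h import *
s=r.snapshot("scene");np.savez("s1.npz",**s);P=cloud(s);f=s["frame"]
for v in range(180,226,3):
    print(v,[(f[v,u].max(),*P[v,u].round().astype(int)) for u in (228,232,235,238)])
m=(P[...,2]>19)&(P[...,2]<26)&(f.min(-1)>150);v,u=np.nonzero(m);k=(abs(u-233)<26)&(abs(v-209)<26)
q=P[v[k],u[k]];print(q.min(0),q.max(0))
```

```text
180 [(np.uint8(106), np.int64(485), np.int64(10), np.int64(136)), (np.uint8(42), np.int64(492), np.int64(9), np.int64(132)), (np.uint8(46), np.int64(503), np.int64(22), np.int64(115)), (np.uint8(186), np.int64(556), np.int64(126), np.int64(0))]
183 [(np.uint8(114), np.int64(482), np.int64(7), np.int64(133)), (np.uint8(29), np.int64(494), np.int64(17), np.int64(117)), (np.uint8(49), np.int64(502), np.int64(21), np.int64(109)), (np.uint8(189), np.int64(550), np.int64(117), np.int64(2))]
186 [(np.uint8(109), np.int64(479), np.int64(1), np.int64(132)), (np.uint8(24), np.int64(499), np.int64(31), np.int64(95)), (np.uint8(35), np.int64(501), np.int64(23), np.int64(101)), (np.uint8(129), np.int64(505), np.int64(19), np.int64(101))]
189 [(np.uint8(104), np.int64(477), np.int64(-3), np.int64(129)), (np.uint8(54), np.int64(482), np.int64(-8), np.int64(130)), (np.uint8(58), np.int64(236), np.int64(-585), np.int64(762)), (np.uint8(65), np.int64(504), np.int64(17), np.int64(96))]
192 [(np.uint8(134), np.int64(473), np.int64(-8), np.int64(129)), (np.uint8(92), np.int64(478), np.int64(-14), np.int6
[... 2181 characters left out ...]
, np.int64(17)), (np.uint8(185), np.int64(490), np.int64(26), np.int64(15)), (np.uint8(171), np.int64(496), np.int64(24), np.int64(13))]
222 [(np.uint8(145), np.int64(479), np.int64(35), np.int64(6)), (np.uint8(167), np.int64(485), np.int64(30), np.int64(6)), (np.uint8(148), np.int64(490), np.int64(28), np.int64(4)), (np.uint8(179), np.int64(494), np.int64(24), np.int64(5))]
225 [(np.uint8(162), np.int64(477), np.int64(32), np.int64(1)), (np.uint8(162), np.int64(482), np.int64(26), np.int64(3)), (np.uint8(165), np.int64(488), np.int64(24), np.int64(1)), (np.uint8(166), np.int64(492), np.int64(20), np.int64(2))]
[481.36323155  23.0924847   19.14700334] [528.7484419   73.16656554  25.76239273]
```

The near finger's tip, at about px (235,214), stands at z≈33 by depth, and the cap's skirt is visible below it. So the fingertips sit about 20-25 mm farther back than the text says. They closed above the cap without touching it. I'll open, go lower stepwise and re-measure.

move_arm --series '[{"claw":1,"travel":[0,0,0],"turn":0},{"claw":1,"travel":[0,0,0],"turn":0},{"claw":1,"travel":[0,0,0],"turn":0},{"claw":1,"travel":[0,0,0],"turn":0},{"claw":1,"travel":[0,0,-0.2],"turn":0},{"claw":1,"travel":[0,0,-0.4],"turn":0},{"claw":1,"travel":[0,0,-0.4],"turn":0},{"claw":1,"travel":[0,0,-0.4],"turn":0}]'

```text
time: 3.57
tcp_pos: [498.9, 51.9, -6.2]
tool_rot: [0.207, 0.978, -0.0, -0.001]
wrist_force: [-0.2, 0.1, 0.1]
gripper_width: 85.5
finger_force: 0.0
```

```bash
cat > tip.py <<'E'
from cell import r
from h import *
o=r.observe();print(o["tcp_pos"],o["wrist_force"],o["gripper_width"])
s=r.snapshot("scene");P=cloud(s);f=s["frame"]
c=o["tcp_pos"][:2]
d=P[...,:2]-c; k=np.linalg.norm(d,axis=-1)<75
m=k&(f.max(-1)<75)&(P[...,2]<70)&(P[...,2]>3)&(s["depth"]>0)
# closing axis
qx,qy=o["tool_rot"][:2];ax=np.array([2*qx*qy,qy*qy-qx*qx]);a=d@ax
for nm,mm in(("near",m&(a<-15)),("far",m&(a>15))):
    q=P[mm]
    if len(q)<5: print(nm,len(q));continue
    print(nm,len(q),"z pct",np.percentile(q[:,2],[0,2,5,20]).round(1),"axis",np.percentile(a[mm],[2,50,98]).round(1))
E
python3 tip.py
```

```text
[498.92820017  51.88214594  -6.18552924] [-0.18170495  0.10447857  0.13739599] 85.4513265744045
near 59 z pct [15.6 27.5 29.1 35.2] axis [-59.9 -57.1 -51. ]
far 0
```

move_arm --series '[{"claw":1,"travel":[0,0,-0.2],"turn":0},{"claw":1,"travel":[0,0,-0.35],"turn":0},{"claw":1,"travel":[0,0,-0.35],"turn":0},{"claw":1,"travel":[0,0,-0.35],"turn":0}]'

```text
time: 3.95
tcp_pos: [499.3, 51.9, -19.8]
tool_rot: [0.207, 0.978, -0.0, -0.001]
wrist_force: [-0.4, 0.3, -0.8]
gripper_width: 85.5
finger_force: 0.0
```

```bash
python3 tip.py
```

```text
[499.32899033  51.86428365 -19.82006459] [-0.36888787  0.26197929 -0.82121343] 85.46958580666576
near 129 z pct [ 7.3 15.4 18.4 26.2] axis [-74.7 -62.5 -52. ]
far 0
```

move_arm --series '[{"claw":0.5,"travel":[0,0,0],"turn":0},{"claw":0.5,"travel":[0,0,0],"turn":0},{"claw":0.5,"travel":[0,0,0],"turn":0},{"claw":0.5,"travel":[0,0,0],"turn":0},{"claw":0.5,"travel":[0,0,0],"turn":0},{"claw":0.5,"travel":[0,0,0],"turn":0}]'

```text
time: 4.5
tcp_pos: [501.3, 52.2, -17.5]
tool_rot: [0.207, 0.978, 0.001, 0.001]
wrist_force: [-2.3, 2.1, 13.5]
gripper_width: 54.6
finger_force: 70.2
```

```bash
python3 tip.py
```

```text
[501.30143906  52.23263037 -17.47043745] [-2.25736666  2.11007168 13.47410366] 54.60410302402269
near 141 z pct [ 9.9 11.  12.6 21.5] axis [-63.6 -56.1 -32.3]
far 8 z pct [20.9 21.  21.3 22.3] axis [22.8 24.8 29.5]
```

Cap gripped, with the tips near the table. I'll open, rise 3 mm, turn 90° and grip again to centre the other axis.

move_arm --series '[{"claw":1,"travel":[0,0,0.08],"turn":0},{"claw":1,"travel":[0,0,0.08],"turn":0},{"claw":1,"travel":[0,0,0.08],"turn":0},{"claw":1,"travel":[0,0,0.08],"turn":0},{"claw":1,"travel":[0,0,0.08],"turn":-7},{"claw":1,"travel":[0,0,0.08],"turn":-14},{"claw":1,"travel":[0,0,0.08],"turn":-21},{"claw":1,"travel":[0,0,0.08],"turn":-28},{"claw":1,"travel":[0,0,0.08],"turn":-35},{"claw":1,"travel":[0,0,0.08],"turn":-42}]'

```text
time: 5.38
tcp_pos: [499.7, 51.8, -16.4]
tool_rot: [0.546, 0.838, -0.0, -0.0]
wrist_force: [-0.1, 0.3, 0.6]
gripper_width: 85.7
finger_force: 0.0
```

move_arm --series '[{"claw":1,"travel":[0,0,0],"turn":-7},{"claw":1,"travel":[0,0,0],"turn":-14},{"claw":1,"travel":[0,0,0],"turn":-21},{"claw":1,"travel":[0,0,0],"turn":-28},{"claw":1,"travel":[0,0,0],"turn":-35},{"claw":1,"travel":[0,0,0],"turn":-42},{"claw":1,"travel":[0,0,0],"turn":-48},{"claw":1,"travel":[0,0,0],"turn":-48},{"claw":1,"travel":[0,0,0],"turn":-48}]'

```text
time: 6.13
tcp_pos: [499.7, 51.8, -16.3]
tool_rot: [0.837, 0.547, -0.0, -0.0]
wrist_force: [0.4, -0.6, -0.1]
gripper_width: 85.6
finger_force: 0.0
```

move_arm --series '[{"claw":0.5,"travel":[0,0,0],"turn":0},{"claw":0.5,"travel":[0,0,0],"turn":0},{"claw":0.5,"travel":[0,0,0],"turn":0},{"claw":0.5,"travel":[0,0,0],"turn":0},{"claw":0.5,"travel":[0,0,0],"turn":0},{"claw":0.5,"travel":[0,0,0],"turn":0}]'

```text
time: 6.63
tcp_pos: [499.9, 51.8, -15.5]
tool_rot: [0.838, 0.546, 0.0, 0.0]
wrist_force: [-2.7, 0.7, 4.4]
gripper_width: 54.5
finger_force: 63.2
```

```bash
python3 tip.py; python3 -c "
from cell import r
o=r.observe();print(o['tool_rot'],o['q'],o['torque'])"
```

```text
[499.91287204  51.83036802 -15.54274903] [-2.69447261  0.69296336  4.39047946] 54.45141652889756
near 245 z pct [ 3.  13.  18.1 43.4] axis [-57.3 -37.8 -23.9]
far 226 z pct [11.  14.4 19.2 43.9] axis [26.1 39.6 59.8]
[8.37858461e-01 5.45887529e-01 3.44803555e-05 5.89202800e-05] [-4.36042352e-02  5.28878657e-01 -5.86374448e-01  4.55418568e-01
 -5.57081567e-05  1.94309235e+00] [ 0.0087117   0.37076076 -0.02828056]
```

move_arm --series '[{"claw":1,"travel":[0,0,0],"turn":0},{"claw":1,"travel":[0,0,0],"turn":0},{"claw":1,"travel":[0,0,0],"turn":0},{"claw":1,"travel":[0,0,0],"turn":0},{"claw":1,"travel":[0,0,1],"turn":0},{"claw":1,"travel":[0,0,2],"turn":0},{"claw":1,"travel":[0,0,3],"turn":0},{"claw":1,"travel":[0,0,4],"turn":0},{"claw":1,"travel":[0,0,4],"turn":0}]'

```text
time: 7.43
tcp_pos: [504.8, 51.7, 151.4]
tool_rot: [0.838, 0.546, 0.005, 0.003]
wrist_force: [2.1, -1.0, 0.1]
gripper_width: 85.8
finger_force: 0.0
```

Run:
```python
from cell import r
from h import *
o=r.observe();print(o["tcp_pos"],o["time"])
s0=load("scene0.npz");s=r.snapshot("scene")
v,u=np.mgrid[:400,:640]
for t in(s0,s):
    P=cloud(t);m=((u-233)**2+(v-209)**2<26**2)&(t["depth"]>0)&(abs(P[...,2]-22.5)<4)&(t["frame"].max(-1)>90)
    q=P[m];print(len(q),q.mean(0).round(1),q.min(0).round(),q.max(0).round(),circ(t,m,22.5))
f=s["frame"][150:250,180:290,::-1];cv2.imwrite("pics/cap.png",cv2.resize(f,(770,700),interpolation=cv2.INTER_CUBIC)[:600])
d=np.linalg.norm(s["frame"].astype(int)-s0["frame"],axis=-1);print((d[190:230,210:256]>60).sum())
```

```text
[504.84968749  51.73816531 151.4352127 ] 7.4333
492 [500.5  49.2  23.1] [474.  23.  19.] [529.  77.  26.] (499.8, 49.6, 29.3)
494 [499.5  47.6  23. ] [473.  22.  19.] [528.  77.  26.] (499.4, 48.1, 28.9)
66
```

View pics/cap.png

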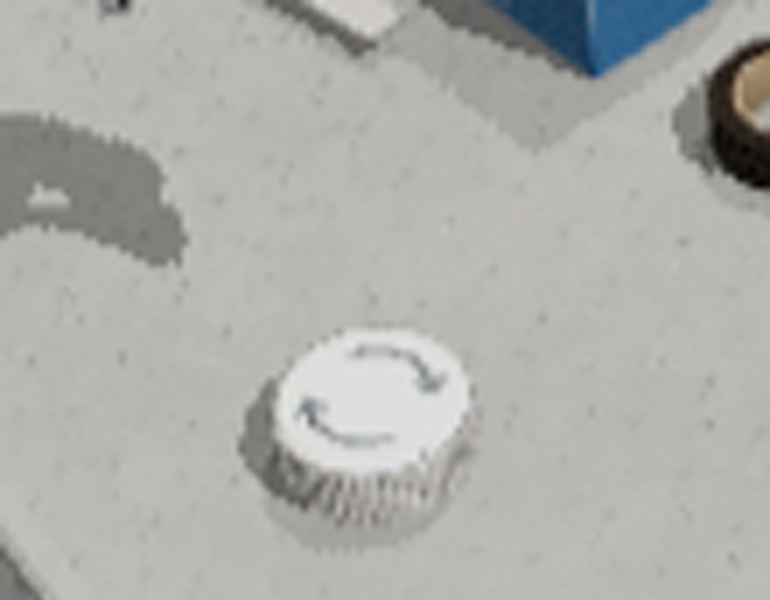

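Only the cap itself is visible in the crop, at (373,400), upright and now centred at TCP (499.8, 51.8). So the pot is at about (518.5, -143.1). Going back down to regrip.

move_arm --series '[{"claw":1,"travel":[0,0,-1],"turn":0},{"claw":1,"travel":[0,0,-2],"turn":0},{"claw":1,"travel":[0,0,-3],"turn":0},{"claw":1,"travel":[0,0,-4],"turn":0},{"claw":1,"travel":[0,0,-4],"turn":0},{"claw":1,"travel":[0,0,-4],"turn":0},{"claw":1,"travel":[0,0,-4],"turn":0}]'

```text
time: 8.07
tcp_pos: [500.3, 51.8, -15.1]
tool_rot: [0.838, 0.546, 0.0, 0.0]
wrist_force: [-0.1, 1.0, 1.0]
gripper_width: 85.6
finger_force: 0.0
```

move_arm --series '[{"claw":0.5,"travel":[0,0,0],"turn":0},{"claw":0.5,"travel":[0,0,0],"turn":0},{"claw":0.5,"travel":[0,0,0],"turn":0},{"claw":0.5,"travel":[0,0,0],"turn":0},{"claw":0.5,"travel":[0,0,0],"turn":0},{"claw":0.5,"travel":[0,0,0],"turn":0}]'

```text
time: 8.57
tcp_pos: [502.1, 51.8, -13.1]
tool_rot: [0.838, 0.546, 0.002, 0.001]
wrist_force: [-1.8, 0.0, 11.8]
gripper_width: 54.4
finger_force: 61.9
```

move_arm --series '[{"claw":0.5,"travel":[0,0,0.5],"turn":0},{"claw":0.5,"travel":[0,0,1.2],"turn":0},{"claw":0.5,"travel":[0,0,2],"turn":0},{"claw":0.5,"travel":[0,0,2.8],"turn":0},{"claw":0.5,"travel":[0.1,-0.8,3],"turn":0},{"claw":0.5,"travel":[0.2,-1.6,3],"turn":0},{"claw":0.5,"travel":[0.3,-2.4,3],"turn":0},{"claw":0.5,"travel":[0.35,-3.2,3],"turn":0},{"claw":0.5,"travel":[0.4,-4.0,3],"turn":0},{"claw":0.5,"travel":[0.47,-4.87,3],"turn":0}]'

```text
time: 9.4
tcp_pos: [519.0, -144.3, 105.7]
tool_rot: [0.838, 0.546, 0.001, 0.001]
wrist_force: [-0.2, -0.1, -0.3]
gripper_width: 54.4
finger_force: 64.2
```

move_arm --series '[{"claw":0.5,"travel":[0,0,0],"turn":0},{"claw":0.5,"travel":[0,0,0],"turn":0},{"claw":0.5,"travel":[0,0,0],"turn":0}]'

```text
time: 9.65
tcp_pos: [518.6, -142.8, 104.8]
tool_rot: [0.838, 0.545, 0.0, 0.0]
wrist_force: [0.4, 0.0, -0.5]
gripper_width: 54.5
finger_force: 64.2
```

Run:
```python
from cell import r
from h import *
o=r.observe();print(o["time"],o["tcp_pos"],o["q"],o["wrist_force"],o["torque"],o["gripper_width"])
s=r.snapshot("scene");t=r.snapshot("top")
a=cv2.resize(s["frame"][180:300,240:360,::-1],(400,400),interpolation=cv2.INTER_CUBIC)
b=cv2.resize(t["frame"][200:320,320:440,::-1],(400,400),interpolation=cv2.INTER_CUBIC)
cv2.imwrite("pics/over.png",np.hstack([a,b]))
```

```text
9.65 [ 518.63945282 -142.77597583  104.83290124] [-4.06169031e-01  4.06951194e-01 -3.86039301e-01  7.77061743e-01
  4.75591392e-04  1.58191543e+00] [ 0.38201457  0.03759116 -0.50905637] [-0.01164957  0.00312377  0.01234442] 54.521361244604655
```

View pics/over.png

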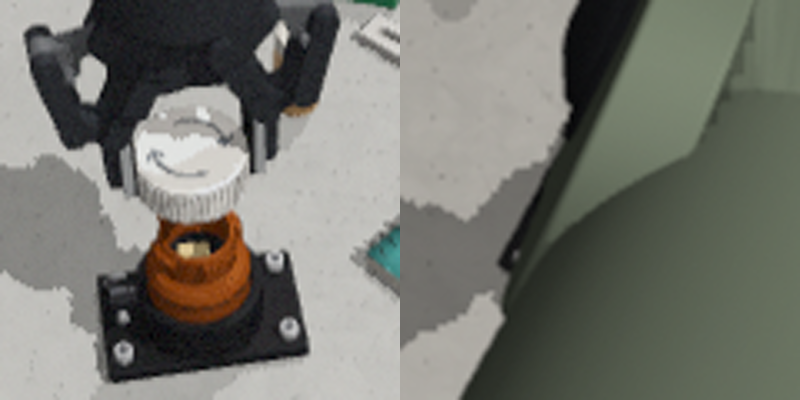

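The cap is held level between the pads above the pot: cap at crop (190,165), pot mouth at (200,245). Lowering towards the mouth.

move_arm --series '[{"claw":0.5,"travel":[0,0,-0.4],"turn":0},{"claw":0.5,"travel":[0,0,-0.8],"turn":0},{"claw":0.5,"travel":[0,0,-1.0],"turn":0},{"claw":0.5,"travel":[0,0,-1.0],"turn":0},{"claw":0.5,"travel":[0,0,-1.0],"turn":0}]'

```text
time: 10.17
tcp_pos: [518.5, -142.0, 64.0]
tool_rot: [0.838, 0.546, -0.0, -0.0]
wrist_force: [-0.3, 0.3, -0.8]
gripper_width: 54.1
finger_force: 64.2
```

Run:
```python
from cell import r
from h import *
o=r.observe();print(o["time"],o["tcp_pos"],o["wrist_force"],o["torque"])
s=r.snapshot("scene");P=cloud(s);x,y=o["tcp_pos"][:2]
v,u=np.mgrid[:400,:640]
m=(np.linalg.norm(P[...,:2]-[x,y-4],axis=-1)<40)&(s["frame"].min(-1)>110)&(s["depth"]>0)&(P[...,2]>75)
q=P[m];print(len(q),np.percentile(q[:,2],[1,50,80,95]).round(1))
zt=np.percentile(q[:,2],80);k=m&(abs(P[...,2]-zt)<4);q=P[k];print(q.mean(0).round(1),q.min(0).round(),q.max(0).round(),circ(s,k,zt))
```

```text
10.1667 [ 518.50641976 -142.04545006   63.99816714] [-0.30796317  0.32789263 -0.78684034] [-0.03285479 -0.01740767  0.01330294]
2356 [ 80.9 342.5 415.5 429.2]
[ 505.7 -178.8  417.2] [ 484. -186.  414.] [ 525. -166.  419.] (520.3, -181.8, 7.4)
```

```bash
cat > capz.py <<'E'
from cell import r
from h import *
o=r.observe();print(o["time"],o["tcp_pos"].round(1),o["wrist_force"].round(1),o["torque"].round(3),o["q"][5].round(2))
s=r.snapshot("scene");P=cloud(s);x,y=o["tcp_pos"][:2]
m=(np.linalg.norm(P[...,:2]-[x,y-4],axis=-1)<34)&(s["frame"].min(-1)>90)&(s["depth"]>0)&(P[...,2]>75)&(P[...,2]<112)
h,e=np.histogram(P[m][:,2],bins=np.arange(75,113,2));print(h)
q=P[m]; zt=e[h.argmax()]+1; k=m&(abs(P[...,2]-zt)<4);q=P[k]
print("top",len(q),q.mean(0).round(1),q.min(0).round(),q.max(0).round(),"plane z med",np.median(q[:,2]).round(1))
A=np.c_[q[:,:2]-q[:,:2].mean(0),np.ones(len(q))];c=np.linalg.lstsq(A,q[:,2],rcond=None)[0];print("slope",c[:2].round(3))
E
python3 capz.py
```

```text
10.2167 [ 518.9 -142.4   64.4] [0.3 0.6 0.3] [-0.021  0.001  0.029] 1.58
[  2   3  14  24  22  27  28  28  28  24  32  76 363 263  27   4   7   2]
top 745 [ 517.9 -147.   100.5] [ 486. -172.   96.] [ 546. -116.  104.] plane z med 100.6
slope [0.005 0.018]
```

The cap in the scene view, (517.9,-147.0), matches the pot as seen by the same camera, (518.4,-146.8). Its lower edge is at about 78. Now lowering by feel.

move_arm --series '[{"claw":0.5,"travel":[0,0,-0.05],"turn":0},{"claw":0.5,"travel":[0,0,-0.1],"turn":0},{"claw":0.5,"travel":[0,0,-0.12],"turn":0},{"claw":0.5,"travel":[0,0,-0.12],"turn":0}]'

```text
time: 10.6
tcp_pos: [518.5, -142.9, 59.1]
tool_rot: [0.838, 0.545, -0.0, -0.0]
wrist_force: [-1.1, 0.2, -1.1]
gripper_width: 54.4
finger_force: 64.2
```

move_arm --series '[{"claw":0.5,"travel":[0,0,-0.02],"turn":0},{"claw":0.5,"travel":[0,0,-0.03],"turn":0},{"claw":0.5,"travel":[0,0,-0.03],"turn":0}]'

```text
time: 10.85
tcp_pos: [518.7, -143.0, 57.9]
tool_rot: [0.838, 0.545, -0.0, -0.0]
wrist_force: [0.1, -0.3, -0.7]
gripper_width: 54.4
finger_force: 64.2
```

move_arm --series '[{"claw":0.5,"travel":[0,0,-0.02],"turn":0},{"claw":0.5,"travel":[0,0,-0.03],"turn":0},{"claw":0.5,"travel":[0,0,-0.03],"turn":0}]'

```text
time: 11.1
tcp_pos: [518.7, -142.9, 56.7]
tool_rot: [0.838, 0.546, -0.0, -0.0]
wrist_force: [-0.3, -0.5, -0.4]
gripper_width: 54.2
finger_force: 64.2
```

move_arm --series '[{"claw":0.5,"travel":[0,0,-0.02],"turn":0},{"claw":0.5,"travel":[0,0,-0.03],"turn":0},{"claw":0.5,"travel":[0,0,-0.03],"turn":0}]'

```text
time: 11.35
tcp_pos: [518.8, -143.0, 55.7]
tool_rot: [0.838, 0.546, 0.0, 0.0]
wrist_force: [-1.1, -0.1, 1.6]
gripper_width: 54.3
finger_force: 64.3
```

move_arm --series '[{"claw":0.5,"travel":[0,0,-0.02],"turn":0},{"claw":0.5,"travel":[0,0,-0.03],"turn":0},{"claw":0.5,"travel":[0,0,-0.03],"turn":0}]'

```text
time: 11.6
tcp_pos: [518.9, -143.0, 54.6]
tool_rot: [0.838, 0.546, 0.0, 0.0]
wrist_force: [-1.9, 0.3, 3.7]
gripper_width: 54.6
finger_force: 64.5
```

```bash
python3 capz.py
```

```text
11.6 [ 518.9 -143.    54.6] [-1.9  0.3  3.7] [ 0.034  0.19  -0.002] 1.58
[ 20  26  36  22  25  34  75 268 341  44   4   6   3   3   3   6   7   6]
top 701 [ 518.2 -147.    91. ] [ 486. -173.   88.] [ 547. -118.   95.] plane z med 91.2
slope [0.005 0.004]
```

The force rises only about 2 N/mm from TCP z≈56 and the cap is 9 mm below the rim. That is the spring, so the lugs are already in the gaps. Pressing on in small steps.

move_arm --series '[{"claw":0.5,"travel":[0,0,-0.02],"turn":0},{"claw":0.5,"travel":[0,0,-0.04],"turn":0},{"claw":0.5,"travel":[0,0,-0.04],"turn":0}]'

```text
time: 11.9
tcp_pos: [518.9, -143.0, 53.0]
tool_rot: [0.838, 0.546, 0.0, 0.0]
wrist_force: [-1.3, 0.4, 6.6]
gripper_width: 54.0
finger_force: 64.8
```

move_arm --series '[{"claw":0.5,"travel":[0,0,-0.02],"turn":0},{"claw":0.5,"travel":[0,0,-0.04],"turn":0},{"claw":0.5,"travel":[0,0,-0.04],"turn":0}]'

```text
time: 12.15
tcp_pos: [518.9, -143.0, 51.6]
tool_rot: [0.838, 0.546, 0.0, 0.0]
wrist_force: [-2.2, 0.5, 9.5]
gripper_width: 54.0
finger_force: 65.1
```

```bash
python3 capz.py
```

```text
12.15 [ 518.9 -143.    51.6] [-2.2  0.5  9.5] [ 0.114  0.418 -0.003] 1.58
[ 25  30  28  25  49 141 404 146   8   1   5   1   6   6   3   6   5   0]
top 730 [ 517.7 -147.3   87.9] [ 486. -174.   84.] [ 545. -117.   92.] plane z med 87.9
slope [0.005 0.016]
```

move_arm --series '[{"claw":0.5,"travel":[0,0,-0.02],"turn":0},{"claw":0.5,"travel":[0,0,-0.035],"turn":0},{"claw":0.5,"travel":[0,0,-0.035],"turn":0}]'

```text
time: 12.45
tcp_pos: [518.9, -143.0, 50.4]
tool_rot: [0.838, 0.546, 0.0, 0.0]
wrist_force: [-3.5, 0.8, 9.9]
gripper_width: 54.4
finger_force: 65.3
```

```bash
python3 capz.py
```

```text
12.45 [ 518.9 -143.    50.4] [-3.5  0.8  9.9] [ 0.23   0.536 -0.001] 1.58
[ 30  22  28  36  67 308 313  29   3   6   1   6   3   4   5   6   1   0]
top 694 [ 518.2 -146.9   86.9] [ 486. -173.   84.] [ 546. -118.   92.] plane z med 87.0
slope [-0.004 -0.   ]
```

move_arm --series '[{"claw":0.5,"travel":[0,0,-0.02],"turn":0},{"claw":0.5,"travel":[0,0,-0.02],"turn":-4},{"claw":0.5,"travel":[0,0,-0.02],"turn":-8},{"claw":0.5,"travel":[0,0,-0.02],"turn":-8}]'

```text
time: 12.83
tcp_pos: [519.8, -143.3, 50.1]
tool_rot: [0.875, 0.485, 0.001, 0.001]
wrist_force: [-1.0, 0.1, 10.9]
gripper_width: 54.2
finger_force: 65.4
```

```bash
python3 capz.py
```

```text
12.8333 [ 519.8 -143.3   50.1] [-1.   0.1 10.9] [ 0.249  0.33  -0.135] 1.72
[ 20  40  24  33  87 391 228  13   4   4   4   4   3   4   3   6   0   0]
top 733 [ 518.6 -147.5   86.3] [ 488. -174.   82.] [ 547. -119.   90.] plane z med 86.5
slope [0.006 0.019]
```

move_arm --series '[{"claw":0.5,"travel":[0,0,0],"turn":-3},{"claw":0.5,"travel":[0,0,0],"turn":-5},{"claw":0.5,"travel":[0,0,0],"turn":-5}]'

```text
time: 13.13
tcp_pos: [520.1, -143.4, 50.2]
tool_rot: [0.895, 0.447, 0.001, 0.001]
wrist_force: [-0.7, 0.8, 8.9]
gripper_width: 54.6
finger_force: 65.3
```

```bash
cat > o.py <<'E'
from cell import r
import numpy as np
o=r.observe();q=o["tool_rot"]
print(o["time"],o["tcp_pos"].round(1),"F",o["wrist_force"].round(1),"M",o["torque"].round(3),"yaw",np.degrees(np.arctan2(q[1]**2-q[0]**2,2*q[0]*q[1])).round(1),"q6",o["q"][5].round(3),"tilt",q[2:].round(4))
E
python3 o.py
```

```text
13.1333 [ 520.1 -143.4   50.2] F [-0.7  0.8  8.9] M [0.103 0.214 0.065] yaw -36.9 q6 1.809 tilt [0.001  0.0011]
```

move_arm --series '[{"claw":0.5,"travel":[0,0,-0.01],"turn":-3},{"claw":0.5,"travel":[0,0,-0.01],"turn":-6},{"claw":0.5,"travel":[0,0,-0.01],"turn":-6}]'

```text
time: 13.38
tcp_pos: [520.3, -143.7, 49.9]
tool_rot: [0.917, 0.399, 0.001, 0.001]
wrist_force: [-1.4, -0.2, 11.2]
gripper_width: 54.6
finger_force: 65.4
```

```bash
python3 o.py
```

```text
13.3833 [ 520.3 -143.7   49.9] F [-1.4 -0.2 11.2] M [ 0.008  0.186 -0.05 ] yaw -43.0 q6 1.915 tilt [0.0011 0.0014]
```

move_arm --series '[{"claw":0.5,"travel":[0,0,0],"turn":-3},{"claw":0.5,"travel":[0,0,0],"turn":-6},{"claw":0.5,"travel":[0,0,0],"turn":-6}]'

```text
time: 13.63
tcp_pos: [520.3, -144.0, 50.0]
tool_rot: [0.937, 0.35, 0.001, 0.002]
wrist_force: [-1.2, -0.1, 10.0]
gripper_width: 54.2
finger_force: 65.4
```

```bash
python3 capz.py; python3 o.py
```

```text
13.6333 [ 520.3 -144.    50. ] [-1.2 -0.1 10. ] [-0.139  0.222 -0.006] 2.02
[ 31  21  25  42 118 355 191  12   4   5   5   3   2   6   4   1   0   0]
top 696 [ 517.7 -147.9   86.2] [ 491. -178.   82.] [ 543. -119.   90.] plane z med 86.3
slope [0.011 0.011]
13.6833 [ 520.2 -143.9   49.9] F [-0.8 -0.3 11.3] M [-0.087  0.23  -0.054] yaw -48.9 q6 2.018 tilt [0.001  0.0015]
```

move_arm --series '[{"claw":0.5,"travel":[0,0,0],"turn":-4},{"claw":0.5,"travel":[0,0,0],"turn":-8},{"claw":0.5,"travel":[0,0,0],"turn":-8}]'

```text
time: 13.93
tcp_pos: [520.2, -144.0, 50.0]
tool_rot: [0.959, 0.284, 0.001, 0.001]
wrist_force: [-1.8, 0.6, 11.6]
gripper_width: 54.1
finger_force: 65.4
```

```bash
python3 o.py
```

```text
13.9333 [ 520.2 -144.    50. ] F [-1.8  0.6 11.6] M [-0.122  0.276 -0.103] yaw -57.0 q6 2.16 tilt [0.0011 0.0014]
```

move_arm --series '[{"claw":0.5,"travel":[0,0,0],"turn":-4},{"claw":0.5,"travel":[0,0,0],"turn":-4}]'

```text
time: 14.1
tcp_pos: [520.2, -144.0, 49.9]
tool_rot: [0.968, 0.25, 0.001, 0.001]
wrist_force: [-1.6, -0.7, 11.0]
gripper_width: 54.1
finger_force: 65.4
```

```bash
python3 o.py
```

```text
14.1 [ 520.2 -144.    49.9] F [-1.6 -0.7 11. ] M [-0.134  0.258 -0.118] yaw -61.0 q6 2.23 tilt [0.0011 0.0014]
```

move_arm --series '[{"claw":0.5,"travel":[0,0,0],"turn":-3},{"claw":0.5,"travel":[0,0,0],"turn":-3}]'

```text
time: 14.27
tcp_pos: [520.2, -144.0, 50.0]
tool_rot: [0.974, 0.225, 0.001, 0.001]
wrist_force: [-0.9, 0.5, 11.1]
gripper_width: 54.4
finger_force: 65.4
```

```bash
python3 o.py
```

```text
14.2667 [ 520.2 -144.    50. ] F [-0.9  0.5 11.1] M [-0.168  0.272 -0.026] yaw -64.0 q6 2.281 tilt [0.0011 0.0014]
```

move_arm --series '[{"claw":0.5,"travel":[0,0,0],"turn":-3},{"claw":0.5,"travel":[0,0,0],"turn":-3}]'

```text
time: 14.43
tcp_pos: [520.1, -144.0, 49.9]
tool_rot: [0.98, 0.2, 0.001, 0.001]
wrist_force: [-1.0, -0.2, 11.8]
gripper_width: 54.4
finger_force: 65.4
```

```bash
python3 o.py
```

```text
14.4333 [ 520.1 -144.    49.9] F [-1.  -0.2 11.8] M [-0.121  0.299 -0.043] yaw -67.0 q6 2.333 tilt [0.0011 0.0014]
```

move_arm --series '[{"claw":0.5,"travel":[0,0,0],"turn":-3},{"claw":0.5,"travel":[0,0,0],"turn":-3}]'

```text
time: 14.6
tcp_pos: [520.1, -144.0, 49.9]
tool_rot: [0.985, 0.174, 0.001, 0.001]
wrist_force: [-1.7, -0.9, 11.7]
gripper_width: 54.4
finger_force: 65.4
```

```bash
python3 o.py
```

```text
14.6 [ 520.1 -144.    49.9] F [-1.7 -0.9 11.7] M [-0.142  0.269  0.016] yaw -70.0 q6 2.386 tilt [0.0012 0.0013]
```

move_arm --series '[{"claw":0.5,"travel":[0,0,0],"turn":-3},{"claw":0.5,"travel":[0,0,0],"turn":-3}]'

```text
time: 14.77
tcp_pos: [519.7, -143.9, 49.9]
tool_rot: [0.989, 0.148, 0.001, 0.001]
wrist_force: [-2.6, 0.2, 12.4]
gripper_width: 54.2
finger_force: 65.5
```

```bash
python3 o.py
```

```text
14.7667 [ 519.7 -143.9   49.9] F [-2.6  0.2 12.4] M [-0.066  0.495  0.108] yaw -73.0 q6 2.438 tilt [0.0008 0.0011]
```

move_arm --series '[{"claw":0.5,"travel":[0,0,0],"turn":-1.5},{"claw":0.5,"travel":[0,0,0],"turn":-1.5}]'

```text
time: 14.93
tcp_pos: [519.3, -143.9, 49.8]
tool_rot: [0.991, 0.136, 0.0, 0.001]
wrist_force: [-2.6, -0.7, 11.5]
gripper_width: 54.2
finger_force: 65.5
```

```bash
python3 o.py
```

```text
14.9333 [ 519.3 -143.9   49.8] F [-2.6 -0.7 11.5] M [-0.177  0.635  0.325] yaw -74.4 q6 2.463 tilt [0.0005 0.0012]
```

The wall is reached after 50° (moment 0.1, then 0.33 N m). I'll ease back a degree, let the cap rise to the notch height and release.

move_arm --series '[{"claw":0.5,"travel":[0,0,0],"turn":1.5},{"claw":0.5,"travel":[0,0,0.04],"turn":1.5},{"claw":0.5,"travel":[0,0,0.07],"turn":1.5},{"claw":0.5,"travel":[0,0,0.07],"turn":1.5}]'

```text
time: 15.27
tcp_pos: [519.4, -143.8, 52.3]
tool_rot: [0.989, 0.149, 0.001, 0.001]
wrist_force: [-1.3, -0.9, 8.5]
gripper_width: 54.1
finger_force: 65.1
```

```bash
python3 o.py; python3 capz.py
```

```text
15.2667 [ 519.4 -143.8   52.3] F [-1.3 -0.9  8.5] M [-0.204  0.373  0.112] yaw -72.9 q6 2.436 tilt [0.0005 0.001 ]
15.2667 [ 519.4 -143.8   52.3] [-1.3 -0.9  8.5] [-0.204  0.373  0.112] 2.44
[ 20  16  26  15  23  62 238 199  26   1   2   3   4   1   0   2   3   0]
top 537 [ 512.1 -146.8   88.6] [ 491. -181.   84.] [ 545. -118.   92.] plane z med 88.6
slope [0.023 0.013]
```

move_arm --series '[{"claw":0.5,"travel":[0,0,0.02],"turn":0},{"claw":0.5,"travel":[0,0,0.04],"turn":0},{"claw":0.5,"travel":[0,0,0.04],"turn":0}]'

```text
time: 15.57
tcp_pos: [519.3, -143.8, 53.0]
tool_rot: [0.989, 0.149, 0.0, 0.001]
wrist_force: [-0.3, -2.5, 1.7]
gripper_width: 54.1
finger_force: 64.4
```

```bash
python3 o.py
```

```text
15.5667 [ 519.3 -143.8   53. ] F [-0.3 -2.5  1.7] M [-0.608 -0.18   0.096] yaw -72.9 q6 2.437 tilt [0.0003 0.0009]
```

The force fell from 8.5 to 1.7 N within 0.7 mm, so the lugs are caught under the notch roofs. Releasing and retreating.

move_arm --series '[{"claw":1,"travel":[0,0,0],"turn":0},{"claw":1,"travel":[0,0,0],"turn":0},{"claw":1,"travel":[0,0,0],"turn":0},{"claw":1,"travel":[0,0,0],"turn":0},{"claw":1,"travel":[0,0,0],"turn":0},{"claw":1,"travel":[0,0,0.5],"turn":0},{"claw":1,"travel":[0,0,1.5],"turn":0},{"claw":1,"travel":[0,0,2.5],"turn":0},{"claw":1,"travel":[0,0,3.5],"turn":0},{"claw":1,"travel":[0,0,3.5],"turn":0}]'

```text
time: 16.4
tcp_pos: [523.1, -144.6, 201.0]
tool_rot: [0.989, 0.149, 0.005, 0.003]
wrist_force: [1.4, -0.5, 0.8]
gripper_width: 85.7
finger_force: 0.0
```

```bash
python3 capz.py
python3 - <<'E'
from cell import r
import cv2
f=r.snapshot("scene")["frame"][200:300,240:360,::-1]
cv2.imwrite("pics/end.png",cv2.resize(f,(720,600),interpolation=cv2.INTER_CUBIC))
E
```

```text
16.4 [ 523.1 -144.6  201. ] [ 1.4 -0.5  0.8] [-0.07  -0.046 -0.065] 2.44
[ 15  30  19  28  28  53 244 374  56   0   0   0   0   0   0   0   0   0]
top 710 [ 518.2 -147.4   89.3] [ 492. -174.   86.] [ 546. -118.   92.] plane z med 89.3
slope [0.006 0.007]
```

View pics/end.png

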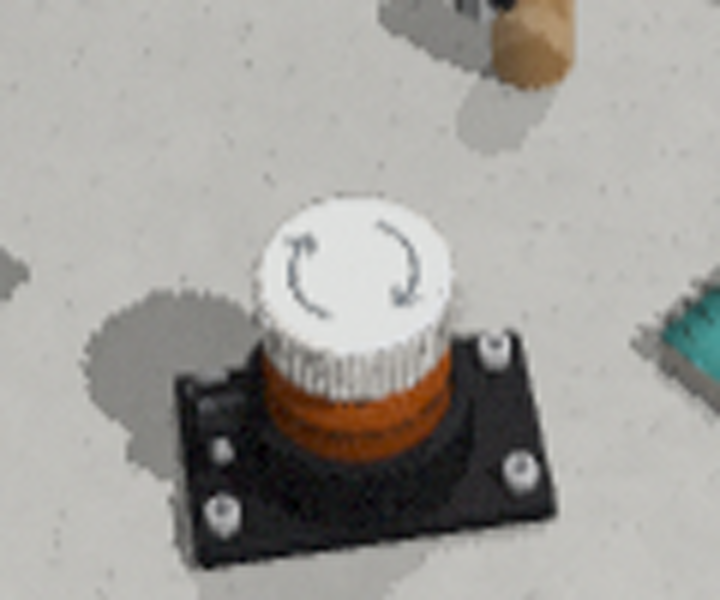

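The cap sits level and centred at crop (355,275), with its top at z≈89. Locked should read 88.5, unlocked 91.5, and under the lips 86.5. Handing in.

```bash
python3 -c "
from cell import r
print(r.job_done())"
```

```text
the job is handed in; nothing more can be done
None
```

The pot is closed and the job handed in at about 16 s: by force and camera the cap is locked, level and centred, but the hand-in gave no verdict.

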